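# Set out the spare bushes, find the loose bearing bolt, hold its cap open

## Robot

A 6-joint arm with a two-finger parallel gripper is mounted at the origin on the work surface. World frame = base frame: x ahead of the robot, y to its left, z up, the work surface at z = 0. Lengths are in mm, angles in degrees, forces in N, time in s.
With the tool pointing down it reaches from about 350 to 975 mm from the base axis. Payload 7.1 kg.
Tool frame: the origin (TCP) lies between the finger pads; the fingertips stand 25 mm ahead of it and the grasp point (between the pads) lies 6 mm ahead of it; z points along the fingers, y is the line along which they close (so a half turn about z gives the same grasp; the last joint's range is limited). The gripper opens to 88 mm and grips with 3 to 60 N. Pads are 20 mm wide; open, the fingers measure 115 mm over their backs; the gripper's body (75 mm by 178 mm) begins 61 mm behind the grasp point.
Start: joints at [64.343, 24.242, 93.386, -0, 62.372, -1.089], TCP at [259.83, 568.413, 214.475] pointing down, gripper open.
Joint ranges: [-172.04, 172.04], [-51.8, 120.97], [4.93, 147.93], [-75.15, 255.16], [6.16, 154.13], [-145.62, 145.62]. Speed limits (degrees/s): [136.94, 136.94, 172.46, 180, 180, 180].

## Interface

Orientations are given as [roll, pitch, yaw] about the fixed x, y, z axes, in that order (R = Rz(yaw) Ry(pitch) Rx(roll)).
In Python, from plant import bot gives the robot as it stands. Calls block until the motion is done:
- bot.movep(position, orientation): joint-space move of the TCP to a pose.
- bot.line_to(position, speed=150, rotation=None): straight line of the TCP; rotation=None keeps the orientation; speed is the mean speed in mm/s.
- bot.movej(angles): joint-space move.
- bot.let_go() and bot.close(grasp_force=None): open the fingers fully, or close them until they stop; grasp_force is the grip in N (None keeps the last).
- bot.dwell(seconds).
- bot.solve_ik(position, orientation): joint angles nearest the present ones, or None.
- bot.read_state(): the state.
- bot.capture(name): name is "scene" or "top" or "wrist"; returns (picture, depth): 400x640x3 uint8, blue, green, red; 400x640 float32, mm along the optical axis (not along the pixel's ray), 0 where there is no reading.
- bot.get_calibration(name): a dict with "fx", "fy", "cx", "cy" (pixels), "world_from_camera" (4x4, takes a point from camera to world coordinates). Camera axes: x right, y down, z forward; pixel columns grow to the right and rows downward; lengths in mm; the calibration is good to about 2 mm. A picture is of the moment at which its call begins: read the wrist's pose just before it. get_calibration takes no time and is no camera call; for the wrist camera it gives the pose at the moment of the call.
A pose or a line that the arm cannot do raises bot.Unreachable and nothing moves.
- bot.close_job(): hands the job in; it is judged then, once.
The state is a dict: "clock": time; "qpos": joint angles; "qd": joint speeds; "joint_efforts": joint torques, N m; "tcp_pos": TCP position; "tool_rot": TCP orientation; "force": force on the tool from outside, world axes, zero at the start; "ft_torque": the same for the moment, N m; "finger_gap": finger opening in mm; "gripper_force": force on a finger pad.
Only numpy, scipy, OpenCV 4.12 (cv2) and the standard library are available. Lean on these libraries where they do the work, as an engineer would, in place of code of your own. Each camera call takes 0.05 s, during which the arm holds its last target. There are 200 camera calls.

## Task

Get ready for a bearing change: stand the two brass bushes from the mat in the tray's two empty cells, so that each of the four cells holds one upright bush. Then tap the three bolts of the red housing from above with the fingertips, firmly enough to push a loose one down (about 6 N), in order left, middle, right as the robot sees them; the loose one sinks. Finally lift the cap behind the loose bolt to about 45 degrees and finish while still holding it open, leaving the other two caps shut and the other tools and cups on the bench where they are.

Things in the scene. Friction and masses are not known exactly. Their poses are not given: they have to be found in the camera images.
- bush_a: Brass bearing bush (spare), a plain upright ring 34 mm outside diameter, 20 mm bore, 40 mm tall, 150 g; origin at the centre of its underside, z up. Two of the four start in tray cells, the other two on a fixed black rubber mat 5 mm thick, to the left of the tray, so every underside starts 5 mm above the bench; which ones varies.
- bush_b: Brass bearing bush (spare), a plain upright ring 34 mm outside diameter, 20 mm bore, 40 mm tall, 150 g; origin at the centre of its underside, z up. Two of the four start in tray cells, the other two on a fixed black rubber mat 5 mm thick, to the left of the tray, so every underside starts 5 mm above the bench; which ones varies.
- bush_c: Brass bearing bush (spare), a plain upright ring 34 mm outside diameter, 20 mm bore, 40 mm tall, 150 g; origin at the centre of its underside, z up. Two of the four start in tray cells, the other two on a fixed black rubber mat 5 mm thick, to the left of the tray, so every underside starts 5 mm above the bench; which ones varies.
- bush_d: Brass bearing bush (spare), a plain upright ring 34 mm outside diameter, 20 mm bore, 40 mm tall, 150 g; origin at the centre of its underside, z up. Two of the four start in tray cells, the other two on a fixed black rubber mat 5 mm thick, to the left of the tray, so every underside starts 5 mm above the bench; which ones varies.
- tray: Blue steel spares tray, fixed to the bench, 150 x 150 mm, 14 mm high, walls and dividers 5 mm, floor 5 mm thick, divided into a 2 x 2 grid of cells about 67 mm square. Origin at the centre of its underside, x and y along its sides; the cells' centres lie at (+-35, +-35) mm. Yaw varies up to 0.3 rad.
- housing: Red cast three-bearing housing, fixed, 130 (x) x 290 (y) x 50 mm high, origin at the centre of its underside, -x side towards the robot. Along that side, 45 mm from its centre line, stand three bolts 95 mm apart: left (+y), middle, right (-y). Right behind each is the hinged steel cap of its bearing. Yaw varies up to 0.2 rad.
- bolt_left (a joint): Sink of the left bolt in m: 0 standing proud as at the start, 0.0075 fully down. A tight bolt gives under 2 mm however it is tapped. The loose one (exactly one of the three, it cannot be told by eye) starts to slide down at about 2.5 N, goes all the way down with 5 N or more and stays down.
- bolt_left_top (a point): Centre of the top of the left bolt's round steel head, 22 mm across, 75 mm above the bench while it stands proud.
- cap_left (a joint): Opening angle of the left bearing cap (steel plate 78 x 70 x 6 mm, 200 g) in rad: 0 shut and level, 1.3 fully open. It turns freely and falls shut when let go. Its hinge line runs along the housing's y, 62 mm behind the shut grip (housing +x) and 29 mm lower than it; the grip swings up and away from the robot.
- cap_left_grip (a point): Centre of the left cap's grip: a black drum, diameter 20 mm, 24 mm long, lying along the housing's y on a 10 mm stem near the cap's front edge. Shut, it is 86 mm above the bench and 26 mm above the cap's top face. Pinch it across its two ends from above (fingers close along the housing's y); it turns between the pads as the cap rises.
- bolt_middle (a joint): Sink of the middle bolt in m: 0 standing proud as at the start, 0.0075 fully down. A tight bolt gives under 2 mm however it is tapped. The loose one (exactly one of the three, it cannot be told by eye) starts to slide down at about 2.5 N, goes all the way down with 5 N or more and stays down.
- bolt_middle_top (a point): Centre of the top of the middle bolt's round steel head, 22 mm across, 75 mm above the bench while it stands proud.
- cap_middle (a joint): Opening angle of the middle bearing cap (steel plate 78 x 70 x 6 mm, 200 g) in rad: 0 shut and level, 1.3 fully open. It turns freely and falls shut when let go. Its hinge line runs along the housing's y, 62 mm behind the shut grip (housing +x) and 29 mm lower than it; the grip swings up and away from the robot.
- cap_middle_grip (a point): Centre of the middle cap's grip: a black drum, diameter 20 mm, 24 mm long, lying along the housing's y on a 10 mm stem near the cap's front edge. Shut, it is 86 mm above the bench and 26 mm above the cap's top face. Pinch it across its two ends from above (fingers close along the housing's y); it turns between the pads as the cap rises.
- bolt_right (a joint): Sink of the right bolt in m: 0 standing proud as at the start, 0.0075 fully down. A tight bolt gives under 2 mm however it is tapped. The loose one (exactly one of the three, it cannot be told by eye) starts to slide down at about 2.5 N, goes all the way down with 5 N or more and stays down.
- bolt_right_top (a point): Centre of the top of the right bolt's round steel head, 22 mm across, 75 mm above the bench while it stands proud.
- cap_right (a joint): Opening angle of the right bearing cap (steel plate 78 x 70 x 6 mm, 200 g) in rad: 0 shut and level, 1.3 fully open. It turns freely and falls shut when let go. Its hinge line runs along the housing's y, 62 mm behind the shut grip (housing +x) and 29 mm lower than it; the grip swings up and away from the robot.
- cap_right_grip (a point): Centre of the right cap's grip: a black drum, diameter 20 mm, 24 mm long, lying along the housing's y on a 10 mm stem near the cap's front edge. Shut, it is 86 mm above the bench and 26 mm above the cap's top face. Pinch it across its two ends from above (fingers close along the housing's y); it turns between the pads as the cap rises.
- cup: White plastic cup, 72 mm across, 110 mm tall; a bystander, not to be disturbed. Origin at the middle of its underside.
- rod_cup: Grey plastic cup with welding rods standing in it, 72 mm across, 170 mm tall; a bystander, not to be disturbed. Origin at the middle of its underside.
- hammer: Hammer lying down; a bystander, not to be disturbed. Origin at the middle of its underside.
- screwdriver: Screwdriver lying down; a bystander, not to be disturbed. Origin at the middle of its underside.
- pliers: Orange-handled pliers lying down, about 160 mm long, 18 mm high; a bystander, not to be disturbed. Origin at the middle of its underside.
- oil_can: Green oil can, 60 mm across, 130 mm tall; a bystander, not to be disturbed. Origin at the middle of its underside.
Things that resemble listed ones, but are neither listed nor needed, are in the scene too. What is shaped like the bush_a but pink or white is not meant.

How it is judged (in metres and radians):
On the way, in this order (a step that is already met when the one before it is completed fails the run):
1. all four tray cells hold an upright bush, let go (((x of bush_a in the frame of tray between -0.06 and -0.01 m and y of bush_a in the frame of tray between -0.06 and -0.01 m) or (x of bush_b in the frame of tray between -0.06 and -0.01 m and y of bush_b in the frame of tray between -0.06 and -0.01 m) or (x of bush_c in the frame of tray between -0.06 and -0.01 m and y of bush_c in the frame of tray between -0.06 and -0.01 m) or (x of bush_d in the frame of tray between -0.06 and -0.01 m and y of bush_d in the frame of tray between -0.06 and -0.01 m)) and ((x of bush_a in the frame of tray between -0.06 and -0.01 m and y of bush_a in the frame of tray between 0.01 and 0.06 m) or (x of bush_b in the frame of tray between -0.06 and -0.01 m and y of bush_b in the frame of tray between 0.01 and 0.06 m) or (x of bush_c in the frame of tray between -0.06 and -0.01 m and y of bush_c in the frame of tray between 0.01 and 0.06 m) or (x of bush_d in the frame of tray between -0.06 and -0.01 m and y of bush_d in the frame of tray between 0.01 and 0.06 m)) and ((x of bush_a in the frame of tray between 0.01 and 0.06 m and y of bush_a in the frame of tray between -0.06 and -0.01 m) or (x of bush_b in the frame of tray between 0.01 and 0.06 m and y of bush_b in the frame of tray between -0.06 and -0.01 m) or (x of bush_c in the frame of tray between 0.01 and 0.06 m and y of bush_c in the frame of tray between -0.06 and -0.01 m) or (x of bush_d in the frame of tray between 0.01 and 0.06 m and y of bush_d in the frame of tray between -0.06 and -0.01 m)) and ((x of bush_a in the frame of tray between 0.01 and 0.06 m and y of bush_a in the frame of tray between 0.01 and 0.06 m) or (x of bush_b in the frame of tray between 0.01 and 0.06 m and y of bush_b in the frame of tray between 0.01 and 0.06 m) or (x of bush_c in the frame of tray between 0.01 and 0.06 m and y of bush_c in the frame of tray between 0.01 and 0.06 m) or (x of bush_d in the frame of tray between 0.01 and 0.06 m and y of bush_d in the frame of tray between 0.01 and 0.06 m)) and height (world z) of each of bush_a, bush_b, bush_c, bush_d below 0.011 m and angle between each of bush_a, bush_b, bush_c, bush_d's own z axis and vertical below 0.12 rad and contact force between the fingers and bush_a below 0.1 N and contact force between the fingers and bush_b below 0.1 N and contact force between the fingers and bush_c below 0.1 N and contact force between the fingers and bush_d below 0.1 N), for 0.2 s.
2. the left bolt is tapped with the fingers (contact force between the fingers and bolt_left above 1.5 N), for 0.02 s.
3. the middle bolt is tapped with the fingers (contact force between the fingers and bolt_middle above 1.5 N), for 0.02 s.
4. the right bolt is tapped with the fingers (contact force between the fingers and bolt_right above 1.5 N), for 0.02 s.
At the end, for the whole second after the job is handed in: The cap behind the sunken (over 4 mm) loose bolt is held still by the fingers, open more than 0.6 rad (34 degrees), the other two caps are shut (under 0.1 rad), and each tray cell has one upright bush standing on its floor inside the cell (its axis 10 to 60 mm from the tray's centre lines) (((x of bush_a in the frame of tray between -0.06 and -0.01 m and y of bush_a in the frame of tray between -0.06 and -0.01 m) or (x of bush_b in the frame of tray between -0.06 and -0.01 m and y of bush_b in the frame of tray between -0.06 and -0.01 m) or (x of bush_c in the frame of tray between -0.06 and -0.01 m and y of bush_c in the frame of tray between -0.06 and -0.01 m) or (x of bush_d in the frame of tray between -0.06 and -0.01 m and y of bush_d in the frame of tray between -0.06 and -0.01 m)) and ((x of bush_a in the frame of tray between -0.06 and -0.01 m and y of bush_a in the frame of tray between 0.01 and 0.06 m) or (x of bush_b in the frame of tray between -0.06 and -0.01 m and y of bush_b in the frame of tray between 0.01 and 0.06 m) or (x of bush_c in the frame of tray between -0.06 and -0.01 m and y of bush_c in the frame of tray between 0.01 and 0.06 m) or (x of bush_d in the frame of tray between -0.06 and -0.01 m and y of bush_d in the frame of tray between 0.01 and 0.06 m)) and ((x of bush_a in the frame of tray between 0.01 and 0.06 m and y of bush_a in the frame of tray between -0.06 and -0.01 m) or (x of bush_b in the frame of tray between 0.01 and 0.06 m and y of bush_b in the frame of tray between -0.06 and -0.01 m) or (x of bush_c in the frame of tray between 0.01 and 0.06 m and y of bush_c in the frame of tray between -0.06 and -0.01 m) or (x of bush_d in the frame of tray between 0.01 and 0.06 m and y of bush_d in the frame of tray between -0.06 and -0.01 m)) and ((x of bush_a in the frame of tray between 0.01 and 0.06 m and y of bush_a in the frame of tray between 0.01 and 0.06 m) or (x of bush_b in the frame of tray between 0.01 and 0.06 m and y of bush_b in the frame of tray between 0.01 and 0.06 m) or (x of bush_c in the frame of tray between 0.01 and 0.06 m and y of bush_c in the frame of tray between 0.01 and 0.06 m) or (x of bush_d in the frame of tray between 0.01 and 0.06 m and y of bush_d in the frame of tray between 0.01 and 0.06 m)) and height (world z) of each of bush_a, bush_b, bush_c, bush_d below 0.011 m and angle between each of bush_a, bush_b, bush_c, bush_d's own z axis and vertical below 0.12 rad and ((value of joint bolt_left above 0.004 m and value of joint cap_left above 0.6 rad and contact force between the fingers and cap_left above 0.2 N and velocity of joint cap_left between -0.15 and 0.15 rad/s and value of joint each of cap_middle, cap_right below 0.1 rad) or (value of joint bolt_middle above 0.004 m and value of joint cap_middle above 0.6 rad and contact force between the fingers and cap_middle above 0.2 N and velocity of joint cap_middle between -0.15 and 0.15 rad/s and value of joint each of cap_left, cap_right below 0.1 rad) or (value of joint bolt_right above 0.004 m and value of joint cap_right above 0.6 rad and contact force between the fingers and cap_right above 0.2 N and velocity of joint cap_right between -0.15 and 0.15 rad/s and value of joint each of cap_left, cap_middle below 0.1 rad))); the arm keeps its last pose, push and grip.
It fails at once if a cap is lifted over 0.25 rad though its bolt has not been found loose ((value of joint cap_left above 0.25 rad and value of joint bolt_left below 0.004 m) or (value of joint cap_middle above 0.25 rad and value of joint bolt_middle below 0.004 m) or (value of joint cap_right above 0.25 rad and value of joint bolt_right below 0.004 m)).
It fails at once if a cup, the oil can or a tool is moved over 40 mm (distance of any of cup, rod_cup, hammer, screwdriver, pliers, oil_can from where it was at the start of the episode above 0.04 m).
It also fails if it takes over 61 s, if anything falls off the work surface, if the arm or the gripper's body presses on something with over 40 N, if the wrist force passes 120 N, or if a joint passes its speed limit or range.

## Working session

There is one attempt and no reset: what is moved stays moved. The work goes in short steps, each a Python script; the robot and the scene stay as the last script left them, time stands still between calls to the robot, and variables do not carry over. Pictures are saved under pics/ and viewed, at most 10 in all, crops included, and the job is handed in when it is done.

```bash
mkdir -p pics; ls
python3 - <<'E'
from plant import bot
import cv2,numpy as np
for n in("scene","top"):
    p,d=bot.capture(n); np.savez(f"{n}.npz",p=p,d=d,**{k:v for k,v in bot.get_calibration(n).items()})
    cv2.imwrite(f"pics/{n}.png",p); c=bot.get_calibration(n); print(n,c,(d>0).mean())
print(bot.read_state())
E
```

```text
pics
scene {'fx': 488.99403063169325, 'fy': 488.99403063169325, 'cx': 323.4263506585879, 'cy': 207.23704021966117, 'world_from_camera': array([[-3.12160127e-01,  6.22879870e-01, -7.17340033e-01,
         1.51053434e+03],
       [ 9.49822699e-01,  2.20374894e-01, -2.21972400e-01,
         2.90677828e+02],
       [ 1.98215939e-02, -7.50636779e-01, -6.60417694e-01,
         9.43522838e+02],
       [ 0.00000000e+00,  0.00000000e+00,  0.00000000e+00,
         1.00000000e+00]])} 0.99576953125
top {'fx': 434.2879734089962, 'fy': 434.2879734089962, 'cx': 320.3896318473436, 'cy': 208.13137105869887, 'world_from_camera': array([[-1.19615266e-01, -9.68922014e-01,  2.16523252e-01,
         3.13424506e+02],
       [-9.92809418e-01,  1.17756774e-01, -2.15128504e-02,
         2.48430509e+00],
       [-4.65280532e-03, -2.17539590e-01, -9.76040408e-01,
         1.29052706e+03],
       [ 0.00000000e+00,  0.00000000e+00,  0.00000000e+00,
         1.00000000e+00]])} 0.9961640625
{'clock': 0.1, 'qpos': array([ 6.43419397e+01,  2.42784292e+01,  9.34259347e+01,  1.27638370e-03,
        6.23736251e+01, -1.08955382e+00]), 'qd': array([ 0.08054139, -0.07058053, -0.0621041 , -0.01336577,  0.02261089,
        0.06969301]), 'joint_efforts': array([-1.25476578e-03, -5.45606160e+01, -2.74322373e+01,  6.44787471e-02,
        1.88605377e-02,  3.89766981e-06]), 'tcp_pos': array([259.6228675 , 567.96574802, 213.80481379]), 'tool_rot': array([-1.79922047e+02, -2.61282515e-03,  1.55430899e+02]), 'force': array([-0.16926354,  0.66935424, -0.39760831]), 'ft_torque': array([ 0.01518507,  0.03206905, -0.02493673]), 'gripper_force': 0.0, 'finger_gap': 88.06971354058058}
```

View pics/top.png

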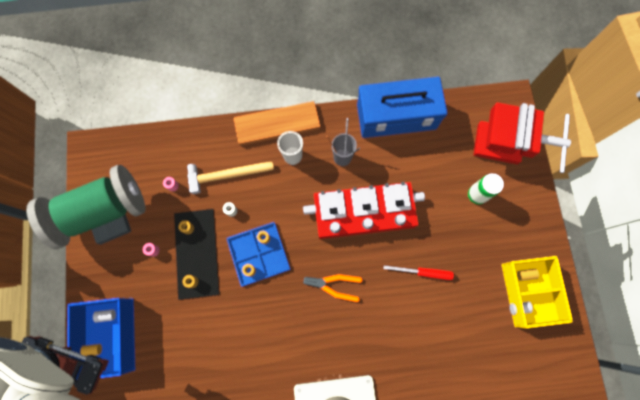

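View pics/scene.png

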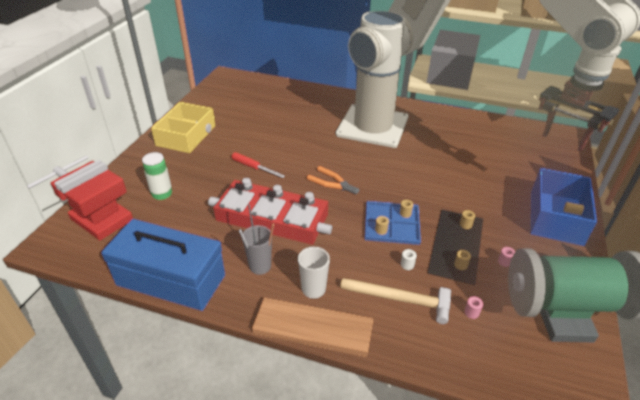

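Top view: the mat bushes are at (186,227) and (189,282), brass and upright on the black mat. The tray at (258,254) already holds bushes at (263,237) and (248,270), so its upper-left and lower-right cells are empty. Decoys are the white ring (230,209), the pink rings (169,184) and (149,250), and the brass part in the blue bin (90,350). The housing is at (366,208), with bolts at (335,227), (367,223) and (400,219).

```bash
cat > h.py <<'E'
import numpy as np,cv2
def load(n): return dict(np.load(n+".npz"))
def cloud(c):
    v,u=np.indices(c["d"].shape); d=c["d"]
    P=np.stack([(u-c["cx"])/c["fx"]*d,(v-c["cy"])/c["fy"]*d,d],-1)
    T=c["world_from_camera"]; return P@T[:3,:3].T+T[:3,3]
def ray(c,u,v,z):
    T=c["world_from_camera"]; r=T[:3,:3]@[(u-c["cx"])/c["fx"],(v-c["cy"])/c["fy"],1]
    return (T[:3,3]+r*(z-T[2,3])/r[2])[:2]
def proj(c,p):
    T=np.linalg.inv(c["world_from_camera"]); q=T[:3,:3]@p+T[:3,3]
    return c["fx"]*q[0]/q[2]+c["cx"],c["fy"]*q[1]/q[2]+c["cy"]
def blobs(m,amin):
    n,l,s,ce=cv2.connectedComponentsWithStats(m.astype(np.uint8)); return [(l==i,s[i],ce[i]) for i in range(1,n) if s[i,4]>=amin]
E
python3 - <<'E'
from h import *
for n in("top","scene"):
    c=load(n); W=cloud(c); hsv=cv2.cvtColor(c["p"],cv2.COLOR_BGR2HSV); H,S,V=cv2.split(hsv)
    print(n)
    m=(H>12)&(H<30)&(S>120)&(V>100)&(W[...,2]>20)&(W[...,2]<70)
    for b,s,ce in blobs(m,15):
        p=W[b]; t=p[p[:,2]>38]; print("brass",ce.round(),s[4],np.median(p,0).round(), ((t[:,:2].min(0)+t[:,:2].max(0))/2).round(1) if len(t) else None, len(t))
    for nm,m in(("blue",(H>95)&(H<120)&(S>130)&(W[...,2]>-10)&(W[...,2]<25)),("red",((H<8)|(H>172))&(S>150)&(W[...,2]>40)&(W[...,2]<58))):
        for b,s,ce in blobs(m,300):
            p=W[b]; r=cv2.minAreaRect(p[:,:2].astype(np.float32)); print(nm,ce.round(),s[4],r,np.percentile(p[:,2],[5,50,95]).round(1))
E
python3 - <<'E'
import cv2
a=cv2.imread('pics/top.png')[160:310,160:440]
cv2.imwrite('pics/c1.png',cv2.resize(a,None,fx=2.8,fy=2.8,interpolation=cv2.INTER_CUBIC))
E
```

```text
top
brass [278. 121.] 1095 [887.  75.  22.] None 0
brass [204. 179.] 20 [727. 318.  21.] None 0
brass [185. 227.] 105 [583. 376.  41.] [584.3 375.8] 75
brass [263. 237.] 72 [526. 149.  43.] [525.2 150.4] 59
brass [539. 293.] 1428 [ 276. -620.   52.] [ 277.3 -600.1] 1035
brass [249. 270.] 66 [437. 198.  42.] [435.3 201.5] 51
brass [529. 275.] 196 [ 327. -594.   32.] [ 330.5 -592.8] 6
brass [189. 281.] 108 [424. 372.  41.] [423.9 372.2] 80
brass [ 89. 350.] 151 [269. 660.  31.] [270.8 663. ] 2
blue [258. 254.] 2196 ((483.3530578613281, 173.57147216796875), (149.61483764648438, 149.1841278076172), 12.348249435424805) [-0.1  4.7 13.7]
blue [102. 334.] 1635 ((298.06475830078125, 638.1240234375), (190.8306884765625, 97.20858001708984), 0.05736871808767319) [-0.6  3.8 15.5]
red [366. 217.] 1868 ((570.81884765625, -154.81153869628906), (290.4351501464844, 131.66595458984375), 89.76748657226562) [44.4 48.7 52.8]
scene
brass [182. 125.] 1606 [ 285. -599.   47.] [ 282.7 -595.6] 1093
brass [470. 215.] 17 [419. 379.  37.] [421.8 379.8] 6
brass [465. 220.] 31 [441. 369.  33.] [440.1 368.7] 9
brass [260. 317.] 51 [917. -40.  21.] None 0
brass [270. 314.] 20 [900. -19.  22.] None 0
brass [306. 321.] 119 [891.  67.  21.] None 0
brass [279. 323.] 77 [915.  11.  21.] None 0
brass [354. 316.] 26 [843. 164.  21.] None 0
brass [349. 326.] 296 [874. 163.  21.] None 0
blue [269.  25.] 1050 ((-723.1450805664062, -742.912109375), (872.4855346679688, 42.21540451049805), 89.35391235351562) [-8.1  7.3 23.4]
blue [557. 202.] 311 ((244.20718383789062, 635.0186767578125), (85.85594940185547, 108.09854125976562), 2.517087697982788) [ 1.6  5.  19.9]
blue [171. 293.] 377 ((919.5799560546875, -274.2137756347656), (98.69890594482422, 253.21084594726562), 24.503772735595703) [10.5 18.1 24. ]
red [296. 213.] 634 ((575.0669555664062, -92.22230529785156), (139.248046875, 173.71238708496094), 0.09156671911478043) [42.  47.9 51.3]
```

View pics/c1.png

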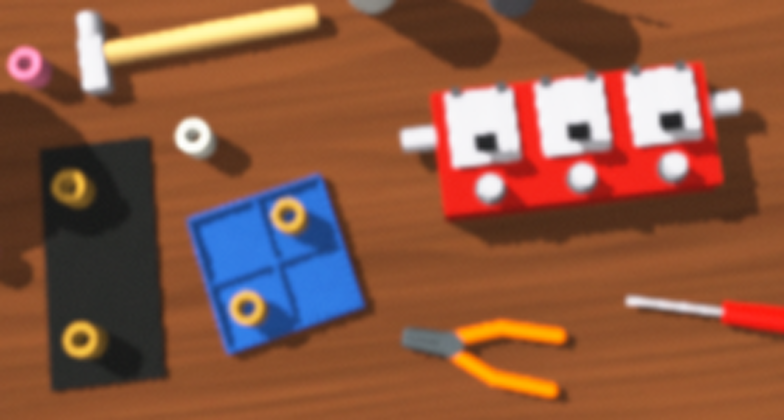

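The crop confirms two brass bushes on the mat and an empty upper-left and lower-right cell in the tray. I'll move the first bush, keeping the fingers on the tray's diagonal so they clear the neighbouring bushes.

```bash
cat > pick.py <<'E'
from plant import bot
import numpy as np
def pick(src,dst,yaw=147.35,z=44):
    R=[180,0,yaw]
    bot.movep([*src,130],R); bot.line_to([*src,z],150); bot.close(20); bot.dwell(.1)
    print("gap",bot.read_state()["finger_gap"])
    bot.line_to([*src,120],200); bot.movep([*dst,120],R); bot.line_to([*dst,z+1],120)
    print(bot.read_state()["tcp_pos"].round(1),bot.read_state()["force"].round(1))
    bot.let_go(); bot.line_to([*dst,130],200); print("clock",bot.read_state()["clock"])
E
python3 - <<'E'
from pick import *
pick((583.5,375.5),(509.7,215.2))
E
```

```text
gap 0.5424596724116661
[510.2 215.6  45.2] [-0.   0.5  0.1]
clock 7.7
```

Run:
```python
from plant import bot
import cv2,numpy as np
bot.movep([500,290,250],[180,0,147.35]); 
c=bot.get_calibration("wrist");p,d=bot.capture("wrist");np.savez("w.npz",p=p,d=d,**c)
s=bot.read_state();print(s["clock"],s["tcp_pos"])
t,_=bot.capture("top"); t=cv2.resize(t[160:320,140:300],(600,600)); cv2.imwrite("pics/c2.png",np.hstack([t[:400,:400]*0,p])[:,400:]); 
cv2.imwrite("pics/c3.png",t)
```

```text
8.375 [498.69619206 288.63862877 247.17464726]
```

View pics/c2.png

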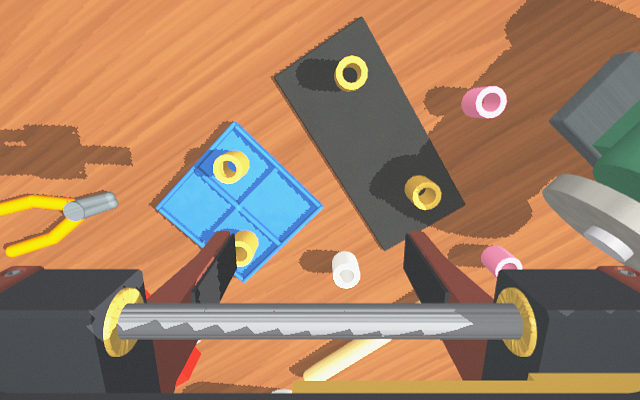

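View pics/c3.png

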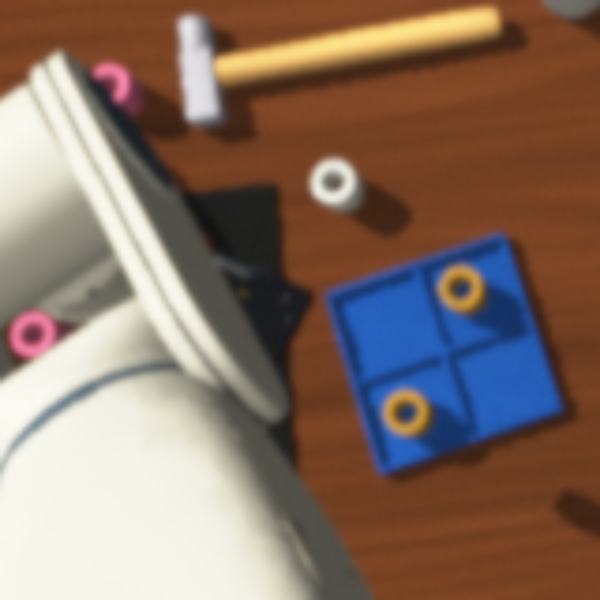

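The wrist view shows both mat bushes still upright at (351,73) and (424,192), with the tray's two bushes unmoved. I'll measure them again from here.

Run:
```python
from plant import bot
import numpy as np
from h import *
bot.dwell(.3)
c=bot.get_calibration("wrist");p,d=bot.capture("wrist");np.savez("w.npz",p=p,d=d,**c)
c=load("w");W=cloud(c);H,S,V=cv2.split(cv2.cvtColor(c["p"],cv2.COLOR_BGR2HSV))
print(bot.read_state()["tcp_pos"], c["world_from_camera"][:3].round(2).tolist())
m=(H>12)&(H<35)&(S>90)&(W[...,2]>15)&(W[...,2]<60)
for b,s,ce in blobs(m,80):
    q=W[b]; t=q[q[:,2]>np.percentile(q[:,2],95)-4]
    print(ce.round(),s[4],np.percentile(q[:,2],[5,95]).round(1),((t[:,:2].min(0)+t[:,:2].max(0))/2).round(1),(t[:,:2].max(0)-t[:,:2].min(0)).round(1))
m=(H>95)&(H<120)&(S>110)&(W[...,2]>-5)&(W[...,2]<25)
for b,s,ce in blobs(m,2000): print(cv2.minAreaRect(W[b][:,:2].astype(np.float32)))
m=(V<80)&(abs(W[...,2]-5)<3)
for b,s,ce in blobs(m,2000): print("mat",W[b].mean(0))
```

```text
[499.98099681 289.60658735 249.44298946] [[0.54, 0.81, 0.22, 439.99], [0.84, -0.52, -0.14, 329.79], [-0.0, 0.26, -0.96, 419.27]]
[349.  73.] 687 [22.3 46. ] [427.3 374.5] [32.8 33.1]
[229. 166.] 717 [18.2 45.7] [438.8 205.4] [32.2 32.5]
[422. 192.] 796 [18.2 45.7] [587.2 378.6] [32.4 33.2]
[ 32. 205.] 440 [15.1 17.6] [346.2 -37.4] [44.  83.2]
[ 44. 238.] 469 [15.1 17.4] [383.3 -58.9] [ 23.2 109.6]
[244. 247.] 509 [17.5 45.5] [529.4 157.7] [30.2 26.6]
[332. 357.] 236 [15.3 20.2] [737.6 158.1] [ 11. 104.]
((485.0580139160156, 176.87796020507812), (151.48965454101562, 150.0206298828125), 12.383098602294922)
mat [582.98485413 379.79383993   4.81537345]
```

Run:
```python
from plant import bot
import cv2
R=[180,0,147.35]
def st(t): s=bot.read_state(); print(t,round(s["clock"],2),s["tcp_pos"].round(1),s["tool_rot"].round(1),s["force"].round(1),round(s["finger_gap"],1),s["gripper_force"])
bot.movep([586.5,378,130],R);st("a")
bot.line_to([586.5,378,44],150);st("b")
bot.dwell(.3);st("c")
p,_=bot.capture("wrist");cv2.imwrite("pics/c4.png",p)
bot.close(20);st("d");bot.dwell(.3);st("e")
```

```text
a 9.5 [586.3 377.7 130.4] [-180.    -0.   147.4] [-1.   0.4 -0.4] 87.7 0.0
b 10.22 [587.2 378.3  45.2] [179.9   0.  147.3] [-0.4 -0.2  2. ] 88.0 0.0
c 10.53 [586.9 378.3  44.9] [179.9   0.  147.3] [ 0.4 -0.3  0.3] 87.9 0.0
d 11.92 [586.5 378.   44. ] [180.   -0.  147.3] [-0.4  0.4 -0.1] 0.4 0.0
e 12.22 [586.5 378.   44. ] [-180.    -0.   147.3] [ 0.1 -0.1 -0. ] 0.5 0.0
```

View pics/c4.png

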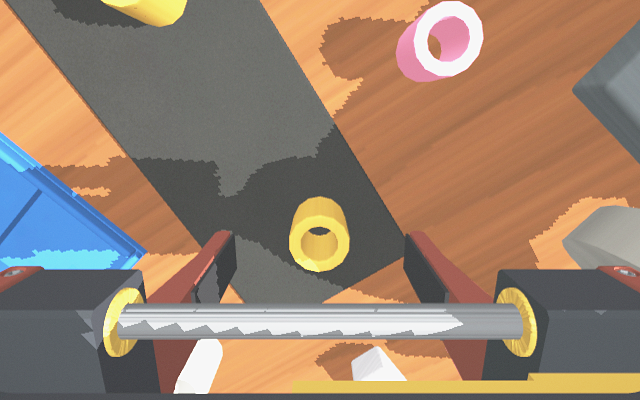

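The fingers close beside or above the bush at (319,240) without touching it. I'll measure the fingertips in the wrist depth image.

Run:
```python
from plant import bot
import numpy as np
from h import *
bot.let_go();bot.dwell(.2)
c=bot.get_calibration("wrist");p,d=bot.capture("wrist");s=bot.read_state();np.savez("w.npz",p=p,d=d,**c)
c=load("w");W=cloud(c);T=s["tcp_pos"];print(T,s["clock"],s["finger_gap"])
from scipy.spatial.transform import Rotation as Ro
R=Ro.from_euler("xyz",s["tool_rot"],degrees=True).as_matrix()
L=(W-T)@R
H,S,V=cv2.split(cv2.cvtColor(c["p"],cv2.COLOR_BGR2HSV))
for a,b in((225,232),(410,410),(232,240),(406,240),(220,270),(225,290),(319,205),(319,268)):
    v=b if a!=225 or b!=232 else 240
    print((a,v),L[v,a].round(1),W[v,a].round(1))
for x in range(200,440,6): print(x,L[262,x].round(0),end=";")
print()
print([L[v,228].round(0).tolist() for v in range(225,300,6)])
m=(H>12)&(H<35)&(S>90)&(W[...,2]>15)&(W[...,2]<60)&(np.indices(H.shape)[0]<290)
for b,s,ce in blobs(m,300):
    q=W[b];t=q[:,2]>42; print(ce,W[b][t].mean(0).round(1),L[b][t].mean(0).round(1))
```

```text
[586.50134963 377.96995432  43.97892511] 13.8417 87.67879971021152
(225, 240) [ 10.6 -44.1 -19.2] [553.8 346.6  63.2]Traceback (most recent call last):
  File "<stdin>", line 13, in <module>
IndexError: index 410 is out of bounds for axis 0 with size 400
```

Run:
```python
from h import *
from scipy.spatial.transform import Rotation as Ro
c=load("w");W=cloud(c);T=np.array([586.5,378,44])
R=Ro.from_euler("xyz",[180,0,147.35],degrees=True).as_matrix()
L=(W-T)@R
H,S,V=cv2.split(cv2.cvtColor(c["p"],cv2.COLOR_BGR2HSV))
print([(x,L[240,x].round(0).tolist()) for x in range(200,440,8)])
print([(v,L[v,222].round(0).tolist()) for v in range(225,300,6)])
m=(H>12)&(H<35)&(S>90)&(W[...,2]>15)&(W[...,2]<60)&(np.indices(H.shape)[0]<290)
for b,s,ce in blobs(m,300):
    t=W[b][:,2]>42; print(ce,W[b][t].mean(0).round(1),L[b][t].mean(0).round(1))
f=(np.abs(L[...,1])>35)&(np.abs(L[...,1])<62)&(np.abs(L[...,0])<25)&(L[...,2]>-60)&(np.indices(H.shape)[0]<300)
q=L[f];print("fingers",len(q),q.min(0),q.max(0),np.percentile(q,[2,98],axis=0))
```

```text
[(200, [-14.0, -79.0, 40.0]), (208, [-13.0, -73.0, 39.0]), (216, [12.0, -48.0, -22.0]), (224, [11.0, -44.0, -20.0]), (232, [8.0, -42.0, -13.0]), (240, [-13.0, -52.0, 39.0]), (248, [-13.0, -46.0, 39.0]), (256, [-13.0, -41.0, 39.0]), (264, [-13.0, -36.0, 38.0]), (272, [-13.0, -30.0, 39.0]), (280, [-13.0, -25.0, 39.0]), (288, [-13.0, -20.0, 39.0]), (296, [3.0, -11.0, -1.0]), (304, [-3.0, -8.0, 14.0]), (312, [-9.0, -3.0, 28.0]), (320, [-10.0, 2.0, 32.0]), (328, [-9.0, 7.0, 28.0]), (336, [-3.0, 11.0, 13.0]), (344, [3.0, 15.0, -1.0]), (352, [-13.0, 23.0, 39.0]), (360, [-13.0, 28.0, 39.0]), (368, [-13.0, 33.0, 39.0]), (376, [-14.0, 39.0, 40.0]), (384, [-14.0, 44.0, 40.0]), (392, [-14.0, 50.0, 40.0]), (400, [-13.0, 55.0, 39.0]), (408, [8.0, 45.0, -14.0]), (416, [11.0, 47.0, -20.0]), (424, [11.0, 51.0, -20.0]), (432, [-15.0, 78.0, 44.0])]
[(225, [-3.0, -63.0, 39.0]), (231, [12.0, -48.0, -10.0]), (237, [11.0, -46.0, -16.0]), (243, [11.0, -44.0, -25.0]), (249, [10.0, -43.0, -28.0]), (255, [8.0, -43.0, -30.0]), (261, [5.0, -43.0, -30.0]), (267, [3.0, -42.0, -32.0]), (273, [0.0, -43.0, -33.0]), (279, [-3.0, -43.0, -33.0]), (285, [-6.0, -43.0, -33.0]), (291, [-8.0, -43.0, -35.0]), (297, [-59.0, -68.0, 44.0])]
[145.0819398    8.57274247] [440.6 367.8  44.1] [ 1.173e+02 -8.730e+01 -1.000e-01]
[319.65648855 237.35209924] [586.5 379.7  44.5] [ 0.9  1.4 -0.5]
fingers 10658 [-24.99398362 -61.99347434 -59.99932227] [24.99947691 61.9912485  46.15071707] [[-22.4916176  -59.0680061  -58.39945153]
 [ 23.29923419  59.27245316  44.83900332]]
```

Run:
```python
from h import *
from scipy.spatial.transform import Rotation as Ro
c=load("w");W=cloud(c);T=np.array([586.5,378,44])
L=(W-T)@Ro.from_euler("xyz",[180,0,147.35],degrees=True).as_matrix()
f=(np.abs(L[...,1])>38)&(np.abs(L[...,1])<62)&(np.abs(L[...,0])<25)&(L[...,2]>-60)&(L[...,2]<30)
q=L[f];print(len(q),np.histogram(q[:,2],bins=range(-60,35,5)))
q=q[q[:,2]>-25];print(np.percentile(q,[0,2,50,98,99.5,100],axis=0).round(1)); print(c["fx"])
```

```text
5235 (array([676, 631, 626, 586, 549, 482, 451, 401, 371, 338, 124,   0,   0,
         0,   0,   0,   0,   0]), array([-60, -55, -50, -45, -40, -35, -30, -25, -20, -15, -10,  -5,   0,
         5,  10,  15,  20,  25,  30]))
[[-10.6 -51.7 -25. ]
 [ -9.4 -50.5 -24.7]
 [  7.1  44.8 -17.1]
 [ 11.5  53.1  -8.1]
 [ 11.6  53.9  -7.5]
 [ 11.7  54.3  -7.3]]
336.8073294720461
```

The real fingertips sit about 7.5 mm behind the reported TCP, not 25 mm ahead. I measured this with the wrist camera, and it matches the fingers closing over the bush top. I'll shift all heights by 32.5 mm. The fingers are open around the bush now, so I'll descend with a force check and grip.

```bash
cat > pick.py <<'E'
from plant import bot
import numpy as np
DZ=32.5   # real fingertips are this much short of the stated ones (measured)
def st(t):
    s=bot.read_state(); print(t,round(s["clock"],2),s["tcp_pos"].round(1),s["force"].round(1),round(s["finger_gap"],1),round(s["gripper_force"],1)); return s
def pick(src,yaw=147.35,z=43-DZ):
    R=[180,0,yaw]
    if np.hypot(*(bot.read_state()["tcp_pos"][:2]-src))>5: bot.movep([*src,100],R)
    bot.line_to([*src,z],120); bot.dwell(.1); st("down"); bot.close(25); s=st("grip")
    bot.line_to([*src,90],200); s=st("up"); return 28<s["finger_gap"]<40
def place(dst,yaw=147.35,z=44-DZ):
    bot.movep([*dst,90],[180,0,yaw]); bot.line_to([*dst,z],100); bot.dwell(.1); st("placed")
    bot.let_go(); bot.line_to([*dst,100],200); st("clear")
E
python3 - <<'E'
from pick import *
if pick(np.array([586.5,378])): place(np.array([511.2,217.5]))
E
```

```text
down 14.37 [586.8 378.3  10.9] [0.5 1.1 0.6] 87.9 0.0
grip 15.26 [586.5 378.   10.5] [0.3 0.4 0.1] 32.8 25.0
up 15.81 [586.1 377.7  89.6] [-0.1  0.  -2.2] 33.1 25.0
placed 17.58 [511.5 217.7  11.7] [-0.3 -0.6 -1. ] 33.0 25.0
clear 19.14 [510.9 217.4  99.7] [-0.1 -0.4  0. ] 87.3 0.0
```

Run:
```python
from pick import *
from h import *
if pick(np.array([426.5,374])):
    place(np.array([457.8,133.8]))
    bot.movep([530,-155,240],[180,0,180]) ; bot.dwell(.3)
    c=bot.get_calibration("wrist");p,d=bot.capture("wrist");np.savez("w2.npz",p=p,d=d,**c);cv2.imwrite("pics/w2.png",p)
    t,d=bot.capture("top");np.savez("t2.npz",p=t,d=d,**bot.get_calibration("top"));cv2.imwrite("pics/t2.png",cv2.resize(t[200:300,160:330],None,fx=3.2,fy=3.2))
    s=st("look");print(s["qpos"].round(0))
```

```text
down 20.88 [427.1 374.4  11.4] [1.  0.  0.6] 87.6 0.0
grip 21.77 [426.5 374.   10.5] [-0.5 -0.1  0. ] 33.8 25.0
up 22.32 [426.2 373.7  89.6] [-0.5 -0.4 -2. ] 33.6 25.0
placed 24.31 [458.1 134.   11.7] [ 0.5  0.4 -2.2] 33.9 25.0
clear 25.86 [457.6 133.7  99.7] [0.5 0.1 0.2] 87.9 0.0
look 27.51 [ 530.  -154.6  239.9] [0.4 0.2 0.2] 87.9 0.0
[ -17.   16.  101.   -0.   62. -108.]
```

View pics/w2.png

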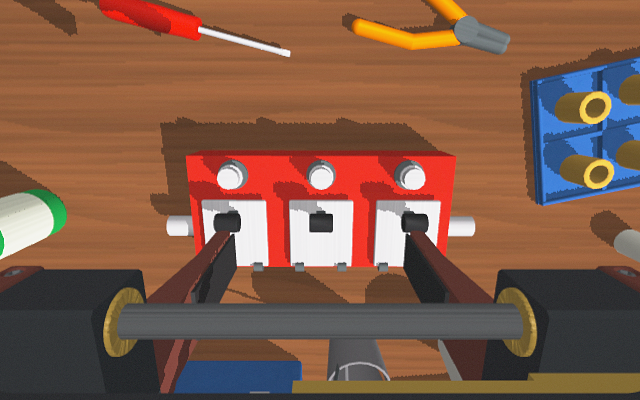

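View pics/t2.png

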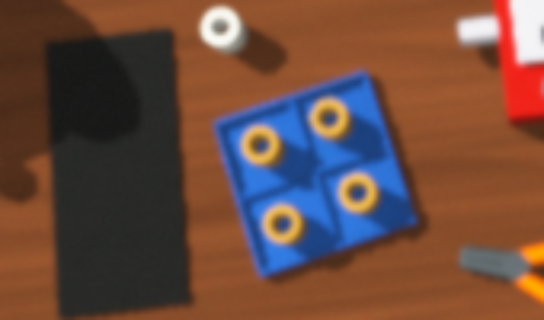

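All four cells now hold an upright bush. In the wrist view the bolts are at (411,176) left, (320,175) middle and (231,176) right, mirrored because the camera looks back at the robot. The grips are at (414,222), (320,222) and (228,222). Next I'll locate the bolt tops and grips.

Run:
```python
from h import *
c=load("w2");W=cloud(c);H,S,V=cv2.split(cv2.cvtColor(c["p"],cv2.COLOR_BGR2HSV))
r,cc=np.indices(H.shape)
m=(W[...,2]>70)&(W[...,2]<80)&(S<90)&(r>150)&(r<200)&(cc>190)&(cc<450)
for b,s,ce in blobs(m,100):
    q=W[b]; print("bolt",ce.round(1),s[4],np.median(q[:,2]).round(1),((q[:,:2].min(0)+q[:,:2].max(0))/2).round(1),np.ptp(q[:,:2],0).round(1),ray(c,*ce,75).round(1))
m=(V<90)&(W[...,2]>78)&(W[...,2]<105)&(r>205)&(r<236)&(cc>190)&(cc<450)
for b,s,ce in blobs(m,60):
    q=W[b]; print("grip",ce.round(1),s[4],q.min(0).round(1),q.max(0).round(1))
m=((H<8)|(H>172))&(S>150)&(W[...,2]>44)&(W[...,2]<54)
for b,s,ce in blobs(m,300): print(cv2.minAreaRect(W[b][:,:2].astype(np.float32)))
c=load("top");
for u,v in((335,227),(367,223),(400,219)): print("top",ray(c,u,v,75).round(1))
```

```text
bolt [227.5 178.3] 370 75.2 [ 528.9 -246.8] [21.5 21.3] [ 528.4 -246.4]
bolt [320.6 178.6] 357 75.3 [ 528.8 -152.2] [21.2 21.3] [ 528.6 -152.1]
bolt [413.6 178.8] 372 75.3 [528.8 -57.8] [21.4 21.2] [528.6 -57.9]
grip [227.1 221.9] 468 [ 561.8 -257.9   79.7] [ 579.3 -234.8   97.4]
grip [321.  222.5] 410 [ 562.1 -162.8   85.4] [ 578.4 -140.6   97. ]
grip [414.2 222.3] 452 [561.9 -69.6  81. ] [579.5 -45.8  96.9]
((573.9364013671875, -152.0457000732422), (290.84124755859375, 130.15835571289062), 89.91370391845703)
top [523.6 -58.9]
top [ 524.1 -150.7]
top [ 524.2 -245.7]
```

```bash
cat > tap.py <<'E'
from pick import *
def tap(x,y,z0=72.5,zmin=55):
    R=[180,0,180]
    bot.movep([x,y,88],R); bot.line_to([x,y,z0],100); bot.dwell(.15)
    f0=bot.read_state()["force"][2]; z=z0; log=[]
    while z>zmin:
        z-=.8; bot.line_to([x,y,z],20); s=bot.read_state(); f=s["force"][2]-f0
        log.append((round(s["tcp_pos"][2],1),round(f,1)))
        if f>6.5: break
    bot.dwell(.1); s=bot.read_state(); log.append((round(s["tcp_pos"][2],1),round(s["force"][2]-f0,1)))
    bot.line_to([x,y,88],150); print(y,log,round(bot.read_state()["clock"],2))
E
python3 - <<'E'
from tap import *
bot.movep([528.5,-57.8,100],[180,0,180]); bot.close(10); print(st("c")["finger_gap"])
tap(528.5,-57.8)
E
```

```text
c 29.57 [528.5 -57.8 100. ] [-0.3  1.   0.6] 0.5 0.0
0.49701908125139743
-57.8 [(np.float64(71.9), np.float64(-0.9)), (np.float64(70.9), np.float64(-1.4)), (np.float64(70.0), np.float64(-0.7)), (np.float64(69.2), np.float64(-0.8)), (np.float64(68.4), np.float64(-1.7)), (np.float64(67.7), np.float64(-0.4)), (np.float64(67.1), np.float64(3.0)), (np.float64(66.9), np.float64(11.4)), (np.float64(67.0), np.float64(10.3))] 32.67
```

Run:
```python
from tap import *
tap(528.5,-152.1,70.5); tap(528.5,-246.6,70.5)
```

```text
-152.1 [(np.float64(69.9), np.float64(-0.3)), (np.float64(68.9), np.float64(-1.8)), (np.float64(68.0), np.float64(-0.2)), (np.float64(67.3), np.float64(-0.8)), (np.float64(67.1), np.float64(5.3)), (np.float64(66.9), np.float64(13.5)), (np.float64(66.9), np.float64(13.8))] 35.52
-246.6 [(np.float64(70.0), np.float64(1.0)), (np.float64(68.9), np.float64(0.6)), (np.float64(68.0), np.float64(1.2)), (np.float64(67.3), np.float64(0.4)), (np.float64(66.5), np.float64(1.8)), (np.float64(65.7), np.float64(2.1)), (np.float64(64.9), np.float64(2.2)), (np.float64(64.0), np.float64(1.7)), (np.float64(63.2), np.float64(1.4)), (np.float64(62.4), np.float64(1.9)), (np.float64(61.6), np.float64(1.1)), (np.float64(60.8), np.float64(1.3)), (np.float64(60.2), np.float64(3.2)), (np.float64(60.1), np.float64(10.6)), (np.float64(60.1), np.float64(10.2))] 40.4
```

The right bolt sank about 7 mm, while the left and middle held. So the right cap is the one to lift.

Run:
```python
from pick import *
X,Y=571.,-246.5
bot.line_to([528.5,Y,112],200); bot.let_go(); bot.line_to([X,Y,112],200); bot.line_to([X,Y,60.5],100); st("at")
bot.close(30); s=st("grip")
if 20<s["finger_gap"]<28:
    for a in np.radians(np.linspace(6,48,8)):
        bot.line_to([X+62-62*np.cos(a)+29*np.sin(a),Y,60.5-29+29*np.cos(a)+62*np.sin(a)],60)
    bot.dwell(.2); st("lifted")
    import cv2
    p,d=bot.capture("wrist"); np.savez("w3.npz",p=p,d=d,**bot.get_calibration("wrist"));cv2.imwrite("pics/w3.png",p)
```

```text
at 43.08 [ 571.  -246.6   60.5] [-0.3  0.6  0.4] 87.7 0.0
grip 44.08 [ 571.1 -248.2   60.6] [-1.5 -8.  -1.7] 23.8 30.0
lifted 46.41 [ 611.9 -248.2   96.4] [-2.4 -7.3 -2.5] 24.0 30.0
```

View pics/w3.png

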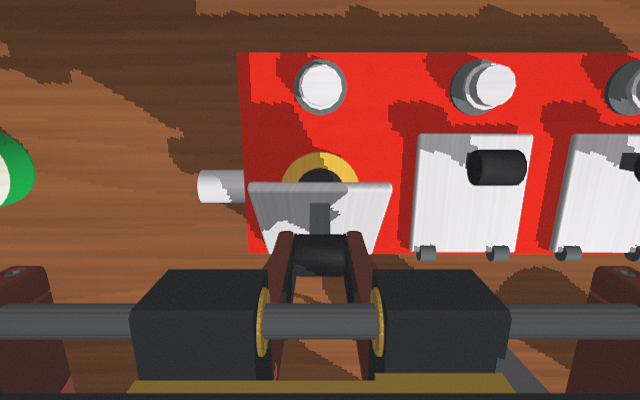

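The fingers hold the right cap's drum at (320,255) with the cap well open. Its bolt at (320,85) is sunk, and the middle and left caps are shut. Handing in.

```bash
python3 -c "
from plant import bot
print(bot.close_job())"
```

```text
the job is handed in; nothing more can be done
None
```

The job is handed in: all four tray cells hold an upright bush, the bolts were tapped left, middle, right, and the loose right bolt's cap is held open at about 48 degrees by the arm's path; the judge returned no verdict.

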